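# Tip a blank into the leaf jig and shut the leaf

## Robot

A 6-joint arm with a two-finger parallel gripper is mounted at the origin on the work surface. World frame = base frame: x ahead of the robot, y to its left, z up, the work surface at z = 0. Lengths are in mm, angles in rad, forces in N, time in s.
With the tool pointing down it reaches from about 300 to 775 mm from the base axis. Payload 14.6 kg.
Tool frame: the origin (TCP) lies at the very end of the fingers, on their centre line; the grasp point (between the pads) lies 19 mm behind it; z points along the fingers, y is the line along which they close (so a half turn about z gives the same grasp; the last joint's range is limited). The gripper opens to 94 mm and grips with 3 to 60 N. Pads are 16 mm wide; open, the fingers measure 119 mm over their backs; the gripper's body (75 mm by 177 mm) begins 78 mm behind the grasp point.
Start: joints at [-0.067, 0.3, 1.521, -0, 1.321, -0.067], TCP at [549.99, -0.002, 205.446] pointing down, gripper open.
Joint ranges: [-3.03, 3.03], [-0.79, 2.21], [0.23, 2.52], [-1.04, 4.18], [0, 3.07], [-2.55, 2.55]. Speed limits (rad/s): [2.22, 2.22, 2.57, 3.14, 3.14, 3.14].

## Interface

Orientations are given as [roll, pitch, yaw] about the fixed x, y, z axes, in that order (R = Rz(yaw) Ry(pitch) Rx(roll)).
In Python, from cell import manip gives the robot as it stands.
- The arm moves only by the tool servo_tool, never from a script. Its argument "rows" is a list of rows, each a list of 7 numbers: the turn, a rotation vector about the world's x, y, z in degrees, then the shift along the world's x, y, z in mm, then the closure, from 0 (fully open) to 1 (shut). In form: [[rx, ry, rz, dx, dy, dz, fingers], ...]. A call has 1 to 20 rows; each row shifts and turns the commanded pose from where the row before left it; what a row does not reach is not made up. A row lasts 1/8 s, in which the tool goes at most 62.5 mm and 10.7 degrees, less where a joint would pass 70% of its speed; a pose out of reach is approached as far as the arm can. A call with a gripper value outside its range is refused whole. The fingers move at their own pace and stop on an object; "grip_force" is the grip in N (left out, the last holds). Time passes only in rows, so rows that do not move let the fingers close. It gives the time, the measured TCP pose, the force, the opening and the grip force at its end, in the units of the state.
- manip.read_state(): the state, without advancing time (a new reading comes with each control period).
- manip.camera(name): name is "scene" or "side" or "wrist"; returns the picture (400x640x3 uint8, red, green, blue); there is no depth.
- manip.camera_info(name): a dict with "fx", "fy", "cx", "cy" (pixels), "position" and "rotation" of the camera in the world; the wrist camera has in their place "T_tool_cam" (4x4, takes a point from camera to tool coordinates, whose origin is the TCP and whose axes are the flange's). Camera axes: x right, y down, z forward; pixel columns grow to the right and rows downward; lengths in mm; the calibration is good to about 2 mm. A picture is of the moment at which its call begins: read the wrist's pose just before it. camera_info takes no time and is no camera call.
- manip.sign_off(): hands the job in; it is judged then, once.
The state is a dict: "clock": time; "joints": joint angles; "qd": joint speeds; "effort": joint torques, N m; "eef_pos": TCP position; "eef_rot": TCP orientation; "wrist_force": force on the tool from outside, world axes, zero at the start; "moment": the same for the moment, N m; "finger_gap": finger opening in mm; "finger_force": force on a finger pad.
Only numpy, scipy, OpenCV 4.12 (cv2) and the standard library are available. Lean on these libraries where they do the work, as an engineer would, in place of code of your own. Each camera call takes 0.05 s, during which the arm holds its last target. There are 200 camera calls.

## Task

Load the green drilling jig by pushing only, without picking the blank up: tip the standing aluminium blank over along the trough so that it lies with its red face up, push it along until its end is home against the jig's end stop, and then, with the blank home, push the yellow leaf over and down until it is fully shut. Leave everything else on the bench where it is.

Things in the scene. Friction and masses are not known exactly. Their poses are not given: they have to be found in the camera images.
- jig: Leaf jig fixed to the bench: dark steel base plate 210 (x) x 140 (y) x 10 mm, origin at the centre of its underside. On it (the bed) a trough 50 mm wide runs along x between two green rails 10 mm thick, 18 mm above the bed; open at the -x end (nearest the robot), end stop at the +x end. It stands in the left or right half of the bench, x axis within 0.45 rad of the robot's
- stop_face (a point): middle of the inner face of the green end stop (10 mm thick, top 44 mm above the bench), at jig x 95, y 0, 30 mm above the bench; axes as the jig's. The blank's end goes home against this face
- hinge_mid (a point): middle of the leaf's hinge axis, at jig x 60, y 60 mm, 57 mm above the bench; the axis runs along the jig's x. Two green hinge cheeks, 18 mm thick, top 64 mm above the bench, stand beside the leaf. The leaf's rest post (50 x 14 mm, top 52 mm above the bench) is at jig x 60, y -44
- leaf (a joint): yellow plate 50 mm wide (jig x 35 to 85), 105 mm long from hinge axis to free edge, 8 mm thick. Opening in rad: 0 shut, level across the trough towards -y, underside 53 mm above the bench (3 mm over a lying blank); 1.57 upright; 2.0 wide open, leaning to +y, away from the trough. Starts at 1.6 to 1.9. A stiff hinge (0.15 N m) keeps it where it is left
- leaf_edge (a point): middle of the leaf's free edge, 105 mm from the hinge axis, mid thickness
- blank: loose aluminium block 40 x 40 x 100 mm, 0.3 to 0.6 kg, one long face (its -x face) red and a red strip on the top end beside it. Origin at the centre of its foot, z along its length. Starts on end in the trough at jig x about -50, red face to the jig's -x. Pushed near the top of the red face it tips past about 22 degrees and falls along the trough, red face up, 15 to 40 mm short of the stop
- blank_mid (a point): centre of the blank
- red_face (a point): centre of the blank's red face, 20 mm from blank_mid
- blank_top (a point): centre of the blank's end that is uppermost at the start; the end that goes against the end stop
- tray: bystander: open steel tray of offcuts, 170 x 130 x 55 mm, fixed, in the other half of the bench from the jig; origin at the centre of its underside
- spare: bystander: loose block like the blank, 40 x 40 x 100 mm, but with a blue face, standing on the bench beyond the jig; origin at the centre of its foot; leave it standing
- oilcan: bystander: loose green oil bottle, diameter 54 mm, 130 mm high, origin at the centre of its foot
- tin: bystander: loose blue tin, diameter 70 mm, 70 mm high, origin at the centre of its foot
- centre: bystander: loose brass turned centre, diameter 44 mm, 65 mm high, origin at the centre of its foot
- hammer: bystander: loose hammer lying on the right of the bench
- wrench: bystander: loose wrench lying on the left of the bench
There are look-alikes about, which are no part of the job. Leave any brown or purple look-alike of the blank alone.

How it is judged (in metres and radians):
On the way, in this order (a step that is already met when the one before it is completed fails the run):
1. the blank lies in the trough, red face up, its end home against the stop, while the leaf is still open (height (world z) of red_face between 0.045 and 0.056 m and x of blank_top in the frame of stop_face between -0.004 and 0.003 m and y of blank_top in the frame of stop_face between -0.012 and 0.012 m and angle between the z axis of blank and the x axis of jig, either way round below 0.12 rad and value of joint leaf above 1 rad), for 0.2 s.
2. the leaf is shut over the blank (height (world z) of red_face between 0.045 and 0.056 m and x of blank_top in the frame of stop_face between -0.004 and 0.003 m and y of blank_top in the frame of stop_face between -0.012 and 0.012 m and angle between the z axis of blank and the x axis of jig, either way round below 0.12 rad and value of joint leaf below 0.06 rad), for 0.2 s.
At the end, for the whole second after the job is handed in: the blank lies at rest in the trough with its red face up (face centre 45 to 56 mm above the bench), its end within 4 mm of the end stop and its length within 0.12 rad of the trough, and the leaf is shut to within 0.06 rad (all of step 2 and linear speed of blank below 0.02 m/s); the robot touches nothing.
It fails at once if the blank is lifted (height (world z) of blank_mid above 0.085 m or (angle between blank's own z axis and vertical above 1.3 rad and height (world z) of blank_mid above 0.055 m)).
It fails at once if the blank leaves the jig (horizontal distance between blank_mid and jig above 0.12 m).
It fails at once if something else on the bench is moved or knocked over (distance of any of spare, oilcan, tin, centre, hammer, wrench from where it was at the start of the episode above 0.02 m or angle between any of spare, oilcan, tin, centre's own z axis and vertical above 0.4 rad).
It also fails if it takes over 51 s, if anything falls off the work surface, if the arm or the gripper's body presses on something with over 40 N, if the wrist force passes 120 N, or if a joint passes its speed limit or range.

## Working session

There is one attempt and no reset: what is moved stays moved. The work goes in short steps, Python scripts to look and compute and a tool call to move; the robot and the scene stay as the last step left them, time stands still between calls to the robot, and variables do not carry over. Pictures are saved under pics/ and viewed, at most 11 in all, crops included, and the job is handed in when it is done.

Besides the shell and the picture viewer there is one more tool, called after "Call:" by a JSON object that holds its "fn" and its "kwargs". servo_tool: Moves the arm, as the interface text tells. Its arguments: {"type":"object","properties":{"rows":{"type":"array","items":{"type":"array","items":{"type":"number"}}},"grip_force":{"type":"number"}},"required":["rows"]}

```bash
mkdir -p pics; cat > h.py <<'E'
import numpy as np, cv2
from cell import manip
def snap(n,f):
    im=manip.camera(n); cv2.imwrite('pics/'+f,im[:,:,::-1]); return im
def ray(n,u,v,T=None):
    i=manip.camera_info(n); d=np.array([(u-i['cx'])/i['fx'],(v-i['cy'])/i['fy'],1.])
    R=np.array(i['rotation']);return np.array(i['position']),R@d
def onz(n,u,v,z):
    p,d=ray(n,u,v); return p+d*(z-p[2])/d[2]
def proj(n,P):
    i=manip.camera_info(n);R=np.array(i['rotation']);c=R.T@(np.array(P)-np.array(i['position']))
    return c[0]/c[2]*i['fx']+i['cx'],c[1]/c[2]*i['fy']+i['cy']
E
python3 - <<'E'
from h import *
a=snap('scene','a.png');b=snap('side','b.png')
for n in('scene','side'):
    i=manip.camera_info(n);print(n,i)
s=manip.read_state();print(s['clock'],s['eef_rot'])
E
```

```text
scene {'fx': 483.3323175055599, 'fy': 483.3323175055599, 'cx': 320.3680545004793, 'cy': 198.132650416419, 'position': array([ 981.21298619,  520.45238419, 1182.20732049]), 'rotation': array([-2.61453282e+00, -1.35943059e-03,  2.46995486e+00])}
side {'fx': 463.82216813839716, 'fy': 463.82216813839716, 'cx': 317.23757294886644, 'cy': 199.73219958823833, 'position': array([315.80120453, 778.02055952, 862.70984279]), 'rotation': array([-2.32814133, -0.00637744, -2.81683768])}
0.1 [-3.14056906e+00 -8.47493800e-05  1.57080227e+00]
```

View pics/a.png

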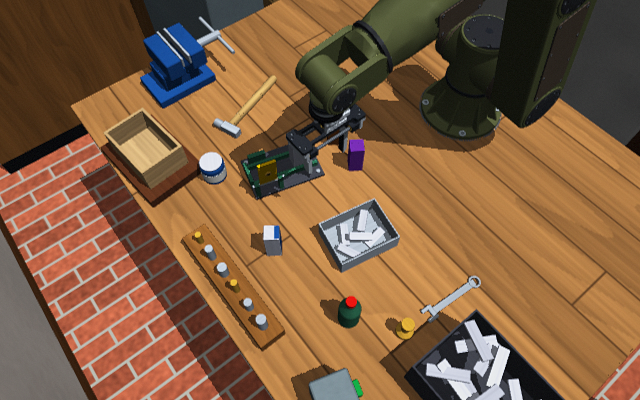

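View pics/b.png

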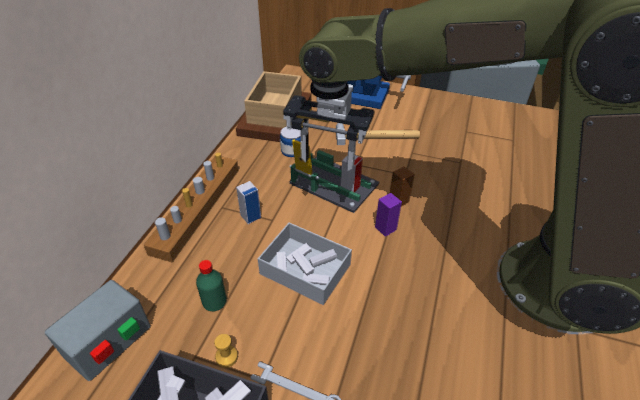

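```bash
sed -i 's/^import.*/&\nfrom scipy.spatial.transform import Rotation as Ro/; s/R=np.array(i\[.rotation.\])/R=Ro.from_euler("xyz",i["rotation"]).as_matrix()/' h.py
python3 - <<'E'
from h import *
print(onz('scene',283,172,10),onz('side',334,186,10),onz('scene',348,308,120))
i=manip.camera_info('wrist');print(i)
E
```

```text
[ 585.7446478  -148.44060484   10.        ] [ 572.26494441 -145.96362116   10.        ] [724.45193636 299.49948932 120.        ]
{'fx': 326.74933091448054, 'fy': 326.74933091448054, 'cx': 323.74009165079605, 'cy': 203.09671968323113, 'T_tool_cam': array([[ 7.50949682e-04, -9.67254533e-01, -2.53807218e-01,
         7.29478177e+01],
       [ 9.99999272e-01,  9.66113502e-04, -7.23102088e-04,
        -3.81213942e-01],
       [ 9.44630352e-04, -2.53806490e-01,  9.67254555e-01,
        -1.78996749e+02],
       [ 0.00000000e+00,  0.00000000e+00,  0.00000000e+00,
         1.00000000e+00]])}
```

Call:
{"fn": "servo_tool", "kwargs": {"rows": [[0,0,0,-40,20,50,1],[0,0,0,-40,20,50,1],[0,0,0,-40,20,50,1],[0,0,0,0,0,0,1],[0,0,0,0,0,0,1]]}}

```text
clock: 0.72
eef_pos: [438.2, 55.8, 344.4]
eef_rot: [-3.141, 0.0, 1.571]
wrist_force: [0.1, 0.7, -0.6]
finger_gap: 47.5
finger_force: 0.0
```

```bash
python3 - <<'E'
from h import *
a=snap('scene','a2.png');b=snap('side','b2.png');
s=manip.read_state();c=snap('wrist','c2.png');print(s['eef_pos'],s['eef_rot'])
p=onz('scene',283,172,30)
A=cv2.resize(a[100:220,200:400],(800,480),interpolation=cv2.INTER_CUBIC)
B=cv2.resize(b[110:230,260:420],(800,600),interpolation=cv2.INTER_CUBIC)
cv2.imwrite('pics/A2.png',A[:,:,::-1]);cv2.imwrite('pics/B2.png',B[:,:,::-1])
E
```

```text
[438.37413466  55.59137958 343.66350662] [-3.13878848e+00  1.66762898e-04  1.57032480e+00]
```

View pics/A2.png

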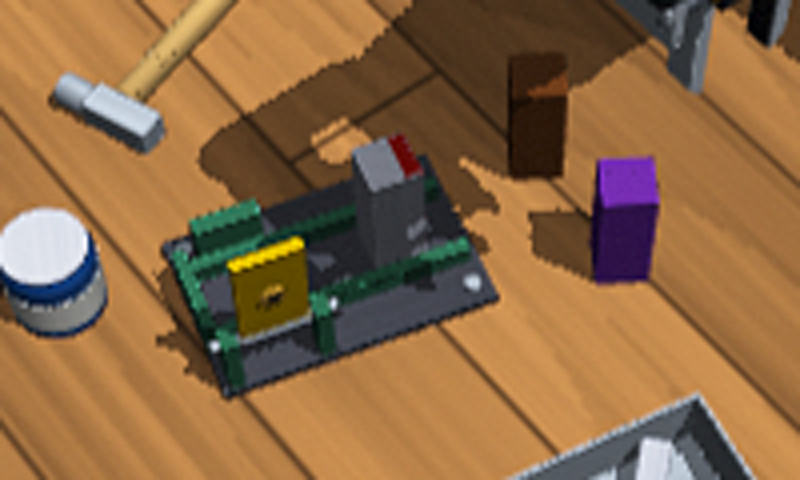

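View pics/B2.png

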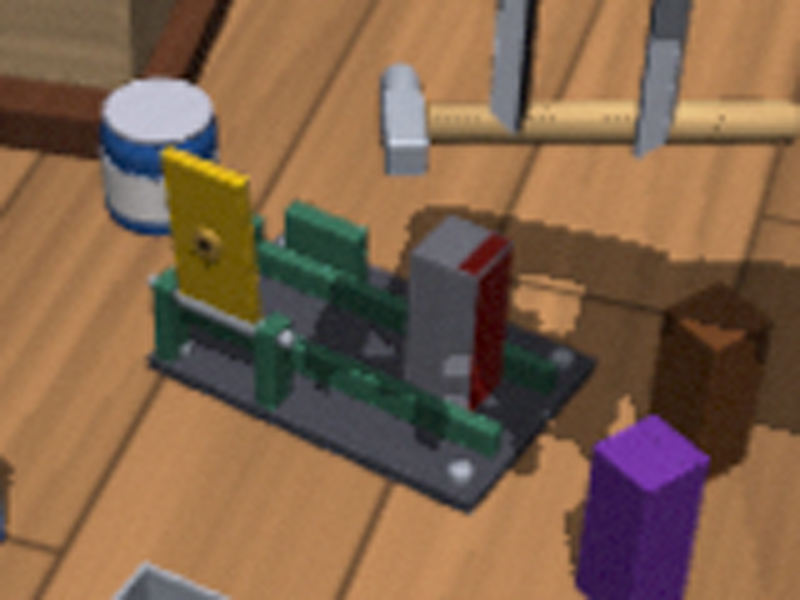

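Both views show the jig: in the scene crop the plate corners are at (498,298), (228,395), (165,243), (425,155). The blank stands with its red strip at (405,155), and the leaf edge runs (228,265)–(303,240). The purple and brown blocks stand off the -x end.

```bash
cat >> h.py <<'E'
def A(u,v,z): return onz('scene',u/4+200,v/4+100,z)[:2]
def B(u,v,z): return onz('side',u/5+260,v/5+110,z)[:2]
def tri(r1,r2):
    (p,d),(q,e)=r1,r2; d=d/np.linalg.norm(d);e=e/np.linalg.norm(e)
    s=np.linalg.lstsq(np.c_[d,-e],q-p,rcond=None)[0]; a,b=p+s[0]*d,q+s[1]*e
    return (a+b)/2,np.linalg.norm(a-b)
E
python3 - <<'E'
from h import *
np.set_printoptions(precision=1,suppress=True)
L=np.array([[-105,70],[105,70],[105,-70],[-105,-70]])
wa=np.array([A(498,298,10),A(228,395,10),A(165,243,10),A(425,155,10)])
wb=np.array([B(468,508,10),B(150,360,10),B(597,362,10)])
def fit(l,w):
    lc,wc=l-l.mean(0),w-w.mean(0)
    t=np.arctan2((lc[:,0]*wc[:,1]-lc[:,1]*wc[:,0]).sum(),(lc*wc).sum())
    R=np.array([[np.cos(t),-np.sin(t)],[np.sin(t),np.cos(t)]]);o=w.mean(0)-R@l.mean(0)
    return t,o,(w-o-l@R.T)
for l,w in((L,wa),(L[[0,1,3]],wb),(np.r_[L,L[[0,1,3]]],np.r_[wa,wb])):
    t,o,r=fit(l,w);print(t,o);print(r.tolist() if len(l)<5 else '')
R=np.array([[np.cos(t),-np.sin(t)],[np.sin(t),np.cos(t)]])
J=lambda p:(np.array(p)-o)@R
ra=lambda u,v:ray('scene',u/4+200,v/4+100); rb=lambda u,v:ray('side',u/5+260,v/5+110)
for n,a,b in(('leaf-x',(303,240),(250,182)),('leaf+x',(228,265),(163,150)),('bl -x+y',(424,175),(470,277)),('bl +x-y',(352,150),(452,215)),('bl -x-y',(403,135),(513,240)),('bl +x+y',(372,190),(410,250))):
    p,g=tri(ra(*a),rb(*b));print(n,J(p[:2]),p[2],g)
print('bl top A',[J(A(*q,110)) for q in((424,175),(352,150),(403,135),(372,190))],[J(B(*q,110)) for q in((470,277),(452,215),(513,240),(410,250))])
print('purple',J(A(625,170,100)),J(B(652,452,100)),'brown',J(A(537,62,100)),J(B(715,305,100)))
print('tin',J(A(45,245,70)),'spare',J(onz('scene',272,235,100)[:2]))
E
```

```text
-0.26891229736885447 [ 577.7 -161.6]
[[1.8598695172603072, -0.7175546183477906], [-1.7039482899548375, 0.6129864382812329], [-1.9194587347849108, 0.5087384174636469], [1.7635375074793274, -0.40417023739708924]]
-0.26700216960202156 [ 575.8 -161.9]
[[1.450989425117399, -0.0537530894194731], [-2.335768066596046, 0.04978216248161971], [0.884778641478448, 0.00397092693782497]]
-0.2670301509945128 [ 576.9 -161.7]

leaf-x [34.7 68.2] 160.01415037092613 2.193120637608892
leaf+x [86.1 69.9] 160.92784838650698 0.8505544084222847
bl -x+y [-68.1  19.2] 113.5366397840994 1.0539793920260885
bl +x-y [-31.6 -23.5] 109.76920079797429 2.137372427959522
bl -x-y [-69.2 -22. ] 110.21277700080088 3.1754323172475147
bl +x+y [-30.8  16.7] 112.86339506168753 0.698908249669026
bl top A [array([-68.7,  17.3]), array([-31.1, -22.1]), array([-68.4, -20.3]), array([-31.2,  15.1])] [array([-66. ,  14.6]), array([-31.7, -24.7]), array([-69. , -24.5]), array([-29. ,  13.1])]
purple [-201.3   61.2] [-199.8   68.5] brown [-184.3  -50.8] [-175.8  -47.8]
tin [186.5 -58.4] spare [112.7 236.4]
```

Call:
{"fn": "servo_tool", "kwargs": {"rows": [[0,0,8.3,3.5,-21.1,-14,1],[0,0,8.3,3.5,-21.1,-14,1],[0,0,8.3,3.5,-21.1,-14,1],[0,0,8.3,3.5,-21.1,-14,1],[0,0,8.3,3.5,-21.1,-14,1],[0,0,8.3,3.5,-21.1,-14,1],[0,0,8.3,3.5,-21.1,-14,1],[0,0,8.3,3.5,-21.1,-14,1],[0,0,8.3,3.5,-21.1,-14,1],[0,0,0,0,0,-42,1],[0,0,0,0,0,-42,1],[0,0,0,0,0,-42,1],[0,0,0,0,0,0,1],[0,0,0,0,0,0,1]]}}

```text
clock: 2.62
eef_pos: [470.2, -134.4, 94.3]
eef_rot: [-3.142, 0.001, 2.874]
wrist_force: [0.6, 0.0, 2.4]
finger_gap: 0.4
finger_force: 0.0
```

```bash
cat >> h.py <<'E'
t=-0.267;o=np.array([576.9,-161.7]);RJ=np.array([[np.cos(t),-np.sin(t)],[np.sin(t),np.cos(t)]])
J=lambda p:(np.array(p)[:2]-o)@RJ
def st():
    s=manip.read_state();p=s['eef_pos'];print('t',s['clock'],'jig',J(p).round(1),'z',round(p[2],1),'rot',np.round(s['eef_rot'],3),'F',np.round(s['wrist_force'],1),'gap',s['finger_gap'])
    return s
E
python3 - <<'E'
from h import *
st();snap('wrist','d.png')
E
```

```text
t 2.625 jig [-110.1   -1.8] z 94.3 rot [-3.142e+00  1.000e-03  2.874e+00] F [0.6 0.  2.4] gap 0.3871015839838099
```

View pics/d.png

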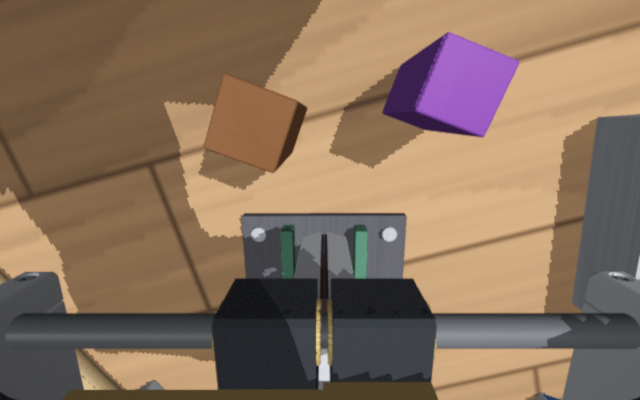

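The wrist view shows the fingers centred on the trough (plate edge from 245 to 405, rails at 287 and 361) and square to it.

Call:
{"fn": "servo_tool", "kwargs": {"rows": [[0,0,0,14.5,-4,0,1],[0,0,0,14.5,-4,0,1],[0,0,0,5.8,-1.6,0,1],[0,0,0,5.8,-1.6,0,1],[0,0,0,5.8,-1.6,0,1],[0,0,0,5.8,-1.6,0,1],[0,0,0,0,0,0,1]]}}

```text
clock: 3.55
eef_pos: [522.2, -148.5, 93.1]
eef_rot: [-3.142, 0.0, 2.875]
wrist_force: [-0.1, 0.3, -0.0]
finger_gap: 0.7
finger_force: 0.0
```

```bash
python3 - <<'E'
from h import *
st();a=snap('scene','a3.png');b=snap('side','b3.png')
A_=cv2.resize(a[100:220,220:350],(433,400));B_=cv2.resize(b[110:230,270:390],(400,400))
cv2.imwrite('pics/e.png',np.hstack([A_,B_])[:,:,::-1])
E
```

```text
t 3.55 jig [-56.3  -1.7] z 93.1 rot [-3.142  0.     2.875] F [-0.1  0.3 -0. ] gap 0.7047954047180977
```

View pics/e.png

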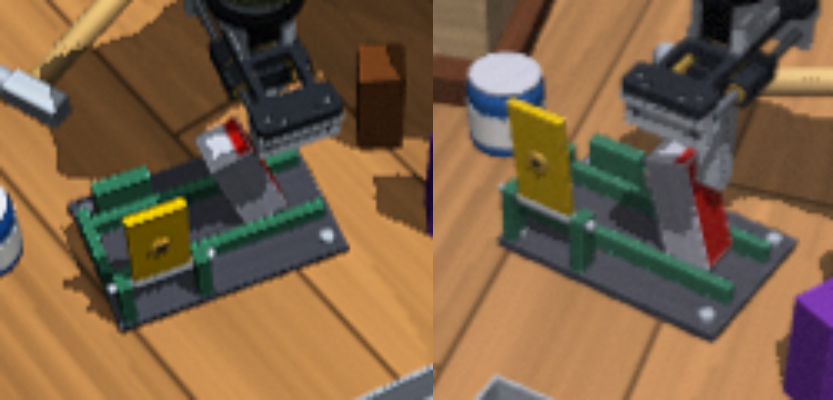

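The blank is tipping cleanly along the trough, about 15° over, with the fingers still on its red face. I'll carry on.

Call:
{"fn": "servo_tool", "kwargs": {"rows": [[0,0,0,5.8,-1.6,0,1],[0,0,0,5.8,-1.6,0,1],[0,0,0,5.8,-1.6,0,1],[0,0,0,0,0,0,1],[0,0,0,0,0,0,1],[0,0,0,0,0,0,1]]}}

```text
clock: 4.4
eef_pos: [539.2, -153.2, 93.2]
eef_rot: [3.142, -0.0, 2.874]
wrist_force: [0.2, -0.5, 0.9]
finger_gap: 0.3
finger_force: 0.0
```

```bash
python3 - <<'E'
from h import *
st();a=snap('scene','a4.png');b=snap('side','b4.png')
A_=cv2.resize(a[100:220,220:350],(433,400));B_=cv2.resize(b[110:230,270:390],(400,400))
cv2.imwrite('pics/f.png',np.hstack([A_,B_])[:,:,::-1])
E
```

```text
t 4.4 jig [-38.6  -1.7] z 93.2 rot [ 3.142 -0.     2.874] F [ 0.2 -0.5  0.9] gap 0.27897025730502173
```

View pics/f.png

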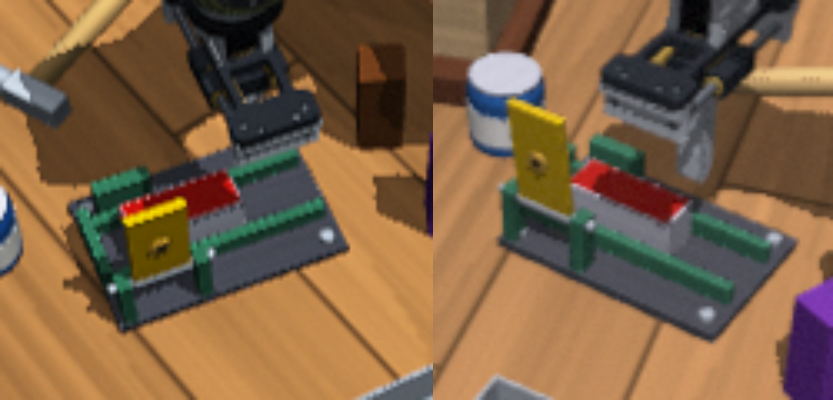

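The blank lies red face up, square in the trough and short of the stop; the leaf is untouched. Next I back off, go down behind its foot and push.

Call:
{"fn": "servo_tool", "kwargs": {"rows": [[0,0,0,-19.3,5.3,0,1],[0,0,0,-19.3,5.3,0,1],[0,0,0,0,0,-35,1],[0,0,0,0,0,-34,1],[0,0,0,0,0,0,1],[0,0,0,9.6,-2.6,0,1],[0,0,0,9.6,-2.6,0,1],[0,0,0,7.7,-2.1,0,1],[0,0,0,4.8,-1.3,0,1],[0,0,0,4.8,-1.3,0,1],[0,0,0,4.8,-1.3,0,1],[0,0,0,4.8,-1.3,0,1],[0,0,0,4.8,-1.3,0,1],[0,0,0,4.8,-1.3,0,1],[0,0,0,0,0,0,1]]}}

```text
clock: 6.38
eef_pos: [556.9, -157.9, 24.1]
eef_rot: [-3.142, 0.001, 2.875]
wrist_force: [1.1, 0.1, 0.3]
finger_gap: 0.4
finger_force: 0.0
```

```bash
python3 - <<'E'
from h import *
st();a=snap('scene','a5.png');b=snap('side','b5.png')
A_=cv2.resize(a[130:200,230:310],(457,400));B_=cv2.resize(b[130:210,280:350],(343,392));B_=cv2.copyMakeBorder(B_,0,8,0,0,0)
cv2.imwrite('pics/g.png',np.hstack([A_,B_])[:,:,::-1])
E
```

```text
t 6.375 jig [-20.3  -1.6] z 24.1 rot [-3.142e+00  1.000e-03  2.875e+00] F [1.1 0.1 0.3] gap 0.40923400320508163
```

View pics/g.png

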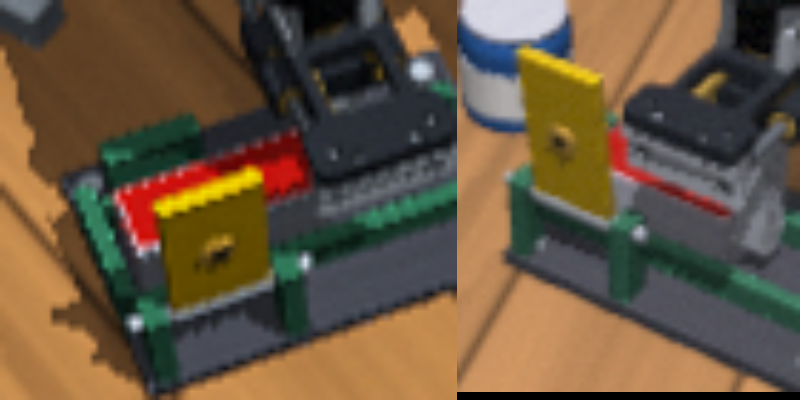

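The blank follows with its end a few mm short of the stop, and the gripper body is clear of the leaf. I'll creep on until the force rises.

Call:
{"fn": "servo_tool", "kwargs": {"rows": [[0,0,0,1.9,-0.5,0,1],[0,0,0,1.9,-0.5,0,1],[0,0,0,1.9,-0.5,0,1],[0,0,0,0,0,0,1]]}}

```text
clock: 6.98
eef_pos: [562.3, -159.2, 24.2]
eef_rot: [-3.142, 0.0, 2.875]
wrist_force: [-1.0, -0.3, -0.9]
finger_gap: 0.1
finger_force: 0.2
```

Call:
{"fn": "servo_tool", "kwargs": {"rows": [[0,0,0,1,-0.3,0,1],[0,0,0,0,0,0,1]]}}

```text
clock: 7.22
eef_pos: [563.1, -159.5, 24.2]
eef_rot: [-3.142, 0.0, 2.875]
wrist_force: [-1.7, 0.6, -0.2]
finger_gap: 0.8
finger_force: 1.0
```

Call:
{"fn": "servo_tool", "kwargs": {"rows": [[0,0,0,1,-0.3,0,1],[0,0,0,0,0,0,1]]}}

```text
clock: 7.48
eef_pos: [563.7, -159.7, 24.2]
eef_rot: [3.142, -0.001, 2.875]
wrist_force: [-6.3, 1.2, 3.7]
finger_gap: 0.6
finger_force: 3.0
```

Call:
{"fn": "servo_tool", "kwargs": {"rows": [[0,0,0,1,-0.3,0,1],[0,0,0,0,0,0,1],[0,0,0,0,0,0,1]]}}

```text
clock: 7.85
eef_pos: [563.7, -159.7, 24.2]
eef_rot: [3.142, -0.004, 2.875]
wrist_force: [-14.6, 5.0, 9.1]
finger_gap: 0.6
finger_force: 7.4
```

Force rises with no movement, so the blank is home (TCP at jig x -13.3, as expected). Now I retreat, rise, and go round behind the leaf.

Call:
{"fn": "servo_tool", "kwargs": {"rows": [[0,0,0,-4.8,1.3,0,1],[0,0,0,-12,3.3,0,1],[0,0,0,-12,3.3,0,1],[0,0,0,0,0,47,1],[0,0,0,0,0,47,1],[0,0,0,0,0,47,1],[0,0,0,0,0,47,1],[0,0,0,33.5,24.9,0,1],[0,0,0,33.5,24.9,0,1],[0,0,0,33.5,24.9,0,1],[0,0,0,33.5,24.9,0,1],[0,0,0,0,0,-35,1],[0,0,0,0,0,-35,1],[0,0,0,0,0,0,1],[0,0,0,0,0,0,1]]}}

```text
clock: 9.72
eef_pos: [670.8, -52.8, 144.1]
eef_rot: [3.141, 0.002, 2.874]
wrist_force: [-0.6, 0.4, 0.7]
finger_gap: 1.0
finger_force: 0.0
```

```bash
python3 - <<'E'
from h import *
st();a=snap('scene','a6.png');b=snap('side','b6.png')
A_=cv2.resize(a[110:210,220:330],(440,400));B_=cv2.resize(b[110:210,270:360],(360,400))
cv2.imwrite('pics/i.png',np.hstack([A_,B_])[:,:,::-1])
E
```

```text
t 9.725 jig [ 61.9 129.9] z 144.1 rot [3.141e+00 2.000e-03 2.874e+00] F [-0.6  0.4  0.7] gap 1.0044924531422903
```

View pics/i.png

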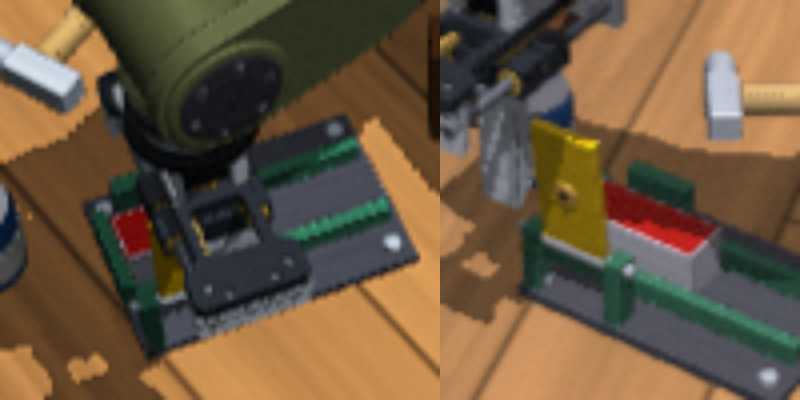

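The blank stays put with its red face up, and the fingers stand behind the leaf's outer side. Now I push it over along the arc.

Call:
{"fn": "servo_tool", "kwargs": {"rows": [[0,0,0,-3.5,-12.9,-0.5,1],[0,0,0,-3.5,-12.9,-0.5,1],[0,0,0,-3.5,-12.9,-0.5,1],[0,0,0,-3.5,-12.9,-0.5,1],[0,0,0,-2,-7.5,-1.1,1],[0,0,0,-2,-7.5,-1.1,1],[0,0,0,-2,-7.5,-1.1,1],[0,0,0,-2,-7.5,-1.1,1],[0,0,0,0,0,0,1]]}}

```text
clock: 10.95
eef_pos: [648.0, -134.8, 135.5]
eef_rot: [-3.141, -0.001, 2.874]
wrist_force: [-0.9, -0.4, -0.6]
finger_gap: 0.4
finger_force: 0.0
```

Call:
{"fn": "servo_tool", "kwargs": {"rows": [[0,0,0,-2,-7.3,-3.9,1],[0,0,0,-2,-7.3,-3.9,1],[0,0,0,-2,-7.3,-3.9,1],[0,0,0,-1.6,-5.9,-5.9,1],[0,0,0,-1.6,-5.9,-5.9,1],[0,0,0,-1.6,-5.9,-5.9,1],[0,0,0,0,0,0,1]]}}

```text
clock: 11.82
eef_pos: [637.1, -174.2, 105.6]
eef_rot: [-3.142, -0.001, 2.874]
wrist_force: [-0.1, 0.8, 0.4]
finger_gap: 0.7
finger_force: 0.0
```

Call:
{"fn": "servo_tool", "kwargs": {"rows": [[0,0,0,-1.1,-3.9,-7.4,1],[0,0,0,-1.1,-3.9,-7.4,1],[0,0,0,-1.1,-3.9,-7.4,1],[0,0,0,-0.5,-1.6,-7,1],[0,0,0,-0.5,-1.6,-7,1],[0,0,0,0,0,0,1]]}}

```text
clock: 12.58
eef_pos: [632.8, -188.6, 69.3]
eef_rot: [3.141, -0.001, 2.874]
wrist_force: [0.4, -0.4, -0.8]
finger_gap: 0.6
finger_force: 0.0
```

```bash
python3 - <<'E'
from h import *
st()
E
```

```text
t 12.575 jig [ 61.  -11.2] z 69.3 rot [ 3.141e+00 -1.000e-03  2.874e+00] F [ 0.4 -0.4 -0.8] gap 0.5520747566214491
```

Call:
{"fn": "servo_tool", "kwargs": {"rows": [[0,0,0,0,0,-3,1],[0,0,0,0,0,-3,1],[0,0,0,0,0,-1.5,1],[0,0,0,0,0,0,1]]}}

```text
clock: 13.08
eef_pos: [633.1, -188.6, 62.6]
eef_rot: [3.141, -0.0, 2.875]
wrist_force: [0.5, 0.3, -0.7]
finger_gap: 0.3
finger_force: 0.0
```

Call:
{"fn": "servo_tool", "kwargs": {"rows": [[0,0,0,0,0,-1,1],[0,0,0,0,0,0,1]]}}

```text
clock: 13.32
eef_pos: [633.2, -188.7, 61.6]
eef_rot: [3.142, -0.0, 2.875]
wrist_force: [0.2, -0.1, -1.2]
finger_gap: 0.3
finger_force: 0.0
```

Call:
{"fn": "servo_tool", "kwargs": {"rows": [[0,0,0,0,0,-1,1],[0,0,0,0,0,0,1]]}}

```text
clock: 13.58
eef_pos: [633.2, -188.7, 61.2]
eef_rot: [3.142, 0.0, 2.875]
wrist_force: [-2.7, 0.9, 5.6]
finger_gap: 0.5
finger_force: 2.7
```

```bash
python3 - <<'E'
from h import *
st();a=snap('scene','a7.png');b=snap('side','b7.png')
A_=cv2.resize(a[110:210,220:330],(440,400));B_=cv2.resize(b[110:210,270:360],(360,400))
cv2.imwrite('pics/j.png',np.hstack([A_,B_])[:,:,::-1])
E
```

```text
t 13.575 jig [ 61.5 -11.1] z 61.2 rot [3.142 0.    2.875] F [-2.7  0.9  5.6] gap 0.5389848582717336
```

View pics/j.png

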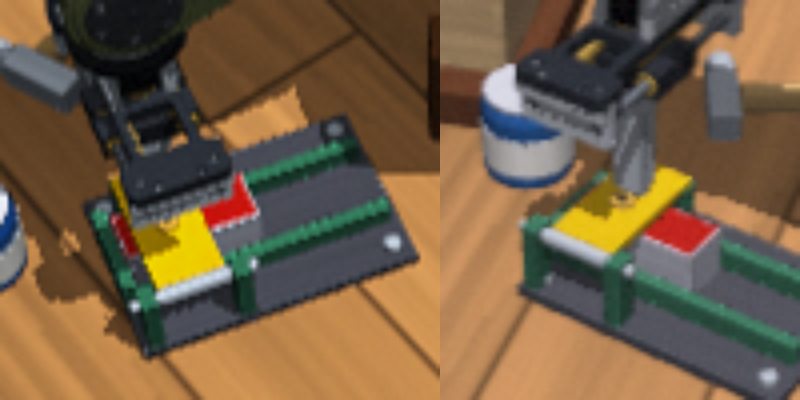

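The leaf lies level over the blank, and the blank is still home. One firmer press to check it's against its stop.

Call:
{"fn": "servo_tool", "kwargs": {"rows": [[0,0,0,0,0,-1,1],[0,0,0,0,0,0,1],[0,0,0,0,0,0,1]]}}

```text
clock: 14.05
eef_pos: [633.3, -188.7, 61.1]
eef_rot: [-3.142, 0.001, 2.875]
wrist_force: [-6.0, 1.3, 12.6]
finger_gap: 0.3
finger_force: 6.3
```

Call:
{"fn": "servo_tool", "kwargs": {"rows": [[0,0,0,0,0,5,1],[0,0,0,0,0,30,1],[0,0,0,0,0,45,1],[0,0,0,-40,0,30,1],[0,0,0,-50,0,30,1],[0,0,0,-50,0,30,1],[0,0,0,-50,0,0,1],[0,0,0,0,0,0,1],[0,0,0,0,0,0,1]]}}

```text
clock: 15.18
eef_pos: [443.8, -188.8, 230.0]
eef_rot: [-3.142, 0.001, 2.874]
wrist_force: [-0.5, 0.1, -0.2]
finger_gap: 0.4
finger_force: 0.0
```

```bash
python3 - <<'E'
from h import *
st();b=snap('side','b8.png');a=snap('scene','a8.png')
A_=cv2.resize(a[110:210,220:330],(440,400));B_=cv2.resize(b[110:210,270:360],(360,400))
cv2.imwrite('pics/k.png',np.hstack([A_,B_])[:,:,::-1])
E
```

```text
t 15.175 jig [-121.3  -61.3] z 230.0 rot [-3.142e+00  1.000e-03  2.874e+00] F [-0.5  0.1 -0.2] gap 0.4086426055025759
```

View pics/k.png

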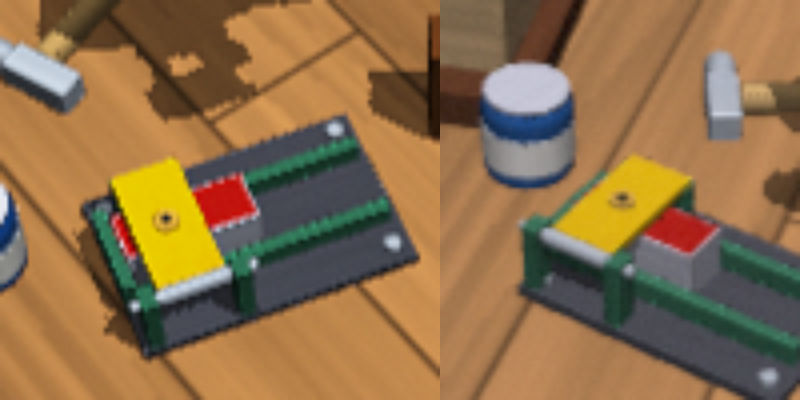

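The leaf is shut and level, the blank is under it with its red face up, and the hammer and tin haven't moved. One numeric check of the blank's foot end (it should be at jig x -5) before I hand in.

```bash
python3 - <<'E'
from h import *
for u,v in((260,215),(243,177)): print(J(onz('scene',220+u/4,110+v/4,50)))
for u,v in((690,250),(718,228)): print(J(onz('side',270+(u-440)/4,110+v/4,50)))
E
```

```text
[-3.14398238 16.88335453]
[ -3.76831757 -18.52471991]
[1.29496962 8.27151232]
[ -1.98432706 -22.47622005]
```

Within measuring error, this agrees with the blank being home.

```bash
python3 -c "
from cell import manip
print(manip.sign_off())"
```

```text
the job is handed in; nothing more can be done
None
```

I handed the job in at about 15 s: the blank was tipped red face up and pushed home against the stop, the leaf was pressed fully shut over it, and nothing else appeared to move; the sign-off gave no verdict.

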